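Weight the seal press and hold its index plunger out

TASK

Set the small seal press going: hang the steel weight by its handle on the upturned hook at the end of the press arm and let go of it, while the plunger still locks the arm. Then take the plunger's black knob, pull it fully back out of its hole so that the weighted arm sinks onto the seal, and finish still holding the plunger fully back, with the weight hanging on the hook. Leave everything else on the table where it stands.

Things in the scene. Friction and masses are not known exactly. Their poses are not given: they have to be found in the camera images.
- press: Bench press fixed to the table; origin on the table, z up. Its x runs along the press arm from hook end (-x, roughly towards the robot) to hinge. In its frame (mm): base plate 230 x 180 x 15 high; hinge cheeks x 110, y +-21, 175 high; anvil with 80 wide disc and black seal x 50, y 0, 83 high; plunger bracket x 10, y -30 to -58, 168 high; the knob lies on the -y side.
- hook_seat (a point): Where the handle must rest: top of the arm's 12 mm round steel bar (along press x), midway between two pegs, 12 mm thick, 26 mm to either side along x, rising 14 mm above the bar's top; the -x peg is the hook's tip, the bar ends 32 mm from here. At the start (-90, 0, 160) mm in the press frame; moves with the arm (about 35 mm lower when down). Free space above and below.
- press_arm (a joint): Angle of the press arm about its hinge (press frame x 110, z 154 mm): 0 = level, locked by the plunger (play in the hole: up to 0.02), 0.18 rad = fully down, pad on the seal. A light spring keeps the unweighted arm up; with the weight on the hook and the plunger out it sinks by itself in about a second.
- knob (a point): Middle of the plunger's black knob: a round grip 26 mm in diameter and 34 mm long, its axis level along the press's y, with a lip 33 mm in diameter and 6 mm thick at its outer (-y) end. At the start at (10, -83, 154) mm in the press frame. Pull it along the press's -y; nothing is above it, and it can be pinched from above across the press's x.
- plunger (a joint): How far the plunger is pulled: 0 = seated in the hole of the arm, clear of the hole from 8 mm, 0.022 m = fully back (a hard stop). Its spring pulls it home with 5 N at 0 and about 10.5 N fully back; it does not stay out by itself.
- weight: Loose steel weight, about 0.5 kg, upright on the table. Origin under its middle, z up. Block 40 (x) x 80 (y) x 18 mm; two thin straps at y +-37.5 mm carry a black grip bar 12 mm thick (x), 80 long (y), 72 to 112 mm above the underside; opening below the bar 54 mm high, 70 wide. Pinch the bar's upper half across x: fingertips 20 mm above its underside stay clear of the hook's pegs.
- grip (a point): Centre of the weight's grip bar, 92 mm above the weight's underside; axes as the weight's.
- grip_under (a point): Middle of the underside of the weight's grip bar, 72 mm above the weight's underside; it comes to rest on the hook.
- glue_bottle: Bystander: white glue bottle, 64 mm wide, 170 mm high, upright. Origin under its middle.
- small_glue: Bystander: small white bottle, 28 mm wide, 90 mm high. Origin under its middle.
- tape: Bystander: empty cardboard ring, 90 mm wide, 24 mm high. Origin under its middle.
- disc: Bystander: plywood disc, 100 mm wide, 8 mm thick. Origin under its middle.
- screwdriver: Bystander: screwdriver lying on the table.
- sleeve: Bystander: steel sleeve, 44 mm wide, 30 mm high, standing. Origin under its middle.
Not all that is in view belongs to the job. What is meant by the weight is not blue or red, and is the larger of those in its own colour.

How it is judged:
By the outcome, as a careful person would: the job done as asked, in the order asked, and still so for the second after the job is handed in, while the arm keeps its last pose, push and grip.
It also fails if it takes over 51 s, if anything falls off the work surface, if the arm or the gripper's body presses on something with over 40 N, if the wrist force passes 120 N, or if a joint passes its speed limit or range.

ROBOT

A 6-joint arm with a two-finger parallel gripper is mounted at the origin on the work surface. World frame = base frame: x ahead of the robot, y to its left, z up, the work surface at z = 0. Lengths are in m, angles in rad, forces in N, time in s.
With the tool pointing down it reaches from about 0.325 to 0.9 m from the base axis. Payload 6.1 kg.
Tool frame: the origin (TCP) lies midway between the tips of the shut fingers; the grasp point (between the pads) lies 19 mm behind it (bot.pinch_z is the distance from the TCP to the grasp point, in m); x points along the fingers, y is the direction in which the jaws open and shut, and the axes are right-handed (so a half turn about x gives the same grasp; the last joint's range is limited). The gripper opens to 85 mm and grips with 20 to 120 N. Pads are 22 mm wide; open, the fingers measure 114 mm over their backs; the gripper's body (76 mm by 85 mm) begins 54 mm behind the grasp point. The pads swing forward as they close: fully open they stand 13 mm farther back than shut.
Start: joints at [1.213, 0.22, 1.526, -0, 1.395, -0.126], TCP at [0.144, 0.608, 0.231] pointing down, gripper open.
Joint ranges: [-2.98, 2.98], [-0.91, 2.08], [0.09, 2.57], [-1.24, 4.39], [0.2, 2.65], [-2.68, 2.68]. Speed limits (rad/s): [2.57, 2.57, 3.01, 3.14, 3.14, 3.14].

INTERFACE

Orientations are given as a rotation vector (axis times angle).
In Python, from plant import bot gives the robot as it stands. The module is installed in compiled form; this text tells all that it offers.
- The arm moves only by the tool carry_out, never from a script. Its argument "rows" is a list of rows, each a list of 2 entries, a list of its own where there are three numbers: the shift along the tool's x, y, z in cm, then the turn about the tool's x in degrees. In form: [[[tx, ty, tz], yaw], ...]. A call has 1 to 10 rows; each row is the pose to reach, as a shift and turn from the pose commanded when the call began, along the tool's axes at that moment; what a row does not reach only later rows make up. A row lasts 1/10 s, in which the tool goes at most 50 mm and 8.59 degrees, less where a joint would pass 70% of its speed; a pose out of reach is approached as far as the arm can. A call with a gripper value outside its range is refused whole. "jaw" is the finger opening in cm, from 0 to 8.54, set as the call begins (left out, the last holds). The fingers move at their own pace and stop on an object; the grip force is fixed at half the most. Time passes only in rows, so rows that repeat a pose let the fingers close. It gives the time, the measured TCP pose, the force and the opening at its end, in the units of the state.
- bot.get_state(): the state, without advancing time (a new reading comes with each control period).
- bot.capture(name): name is "side" or "top" or "wrist"; returns the picture (384x512x3 uint8, blue, green, red); there is no depth.
- bot.get_calibration(name): a dict with "intrinsics" (3x3 intrinsics, pixels), "dist" ([k1, k2, p1, p2, k3] as OpenCV has them; the pictures are not rectified), "cam_to_world" (4x4, takes a point from camera to world coordinates). Camera axes: x right, y down, z forward; pixel columns grow to the right and rows downward; lengths in m; the calibration is good to about 2 mm. A picture is of the moment at which its call begins: read the wrist's pose just before it. get_calibration takes no time and is no camera call; for the wrist camera it gives the pose at the moment of the call.
- bot.finish_job(): hands the job in, once; it reports no verdict.
Trained networks look in the newest picture that a camera, given by its name, has taken for a name from the list of things; names that differ only in an ending like _2 or _b are one class to them, and where a whole thing is asked for, a point or a joint stands for the part that bears it (a point fixed in the world has none). Each returns a list of dicts, best first, with "score" (0 to 1); they miss things now and then, are a little off and sometimes report something else, mostly with a low value. They report only what shows in the picture. A call takes as long as a camera call. They do not tell look-alikes from the thing itself.
- bot.masks_of(camera, target): "region" (384x512 bool, what is visible of it) and "xy" ([column, row] in pixels, amid what is visible of it).
The state is a dict: "clock": time; "joint_positions": joint angles; "qvel": joint speeds; "tau": joint torques, N m; "tool_pos": TCP position; "orientation": TCP orientation; "wrist_force": force on the tool from outside, world axes, zero at the start; "wrist_torque": the same for the moment, N m; "width": finger opening in m.
Only numpy, scipy, OpenCV 4.12 (cv2) and the standard library are available. Lean on these libraries where they do the work, as an engineer would, in place of code of your own. Each camera call takes 0.05 s, during which the arm holds its last target. There are 200 camera calls.

## Working session

There is one attempt and no reset: what is moved stays moved. The work goes in short steps, Python scripts to look and compute and a tool call to move; the robot and the scene stay as the last step left them, time stands still between calls to the robot, and variables do not carry over. Pictures are saved under pics/ and viewed, on a budget of 10 in all, crops included, one or two more only if the job needs it, and the job is handed in when it is done.

Besides the shell and the picture viewer there is one more tool, called after "Emit:" by a JSON object that holds its "api" and its "payload", one argument or row to a line. carry_out: Moves the arm, as the interface text tells. Its arguments: {"type":"object","properties":{"rows":{"type":"array"},"jaw":{"type":"number"}},"required":["rows"]}

```bash
mkdir -p pics; cat > h.py <<'E'
import numpy as np, cv2
from plant import bot
from scipy.spatial.transform import Rotation as R
def ray(c,px):
    k=bot.get_calibration(c); K=np.array(k["intrinsics"]);T=np.array(k["cam_to_world"])
    u=cv2.undistortPoints(np.array([[px]],float),K,np.array(k["dist"]))[0,0]
    return T[:3,3],T[:3,:3]@np.array([u[0],u[1],1.])
def onz(c,px,z):
    o,d=ray(c,px); return o+d*(z-o[2])/d[2]
def proj(c,P):
    k=bot.get_calibration(c); T=np.linalg.inv(np.array(k["cam_to_world"]))
    return cv2.projectPoints(np.array(P,float).reshape(-1,3),cv2.Rodrigues(T[:3,:3])[0],T[:3,3],np.array(k["intrinsics"]),np.array(k["dist"]))[0][:,0]
def tri(obs):
    A=np.zeros((3,3));b=np.zeros(3)
    for c,p in obs:
        o,d=ray(c,p);d=d/np.linalg.norm(d);M=np.eye(3)-np.outer(d,d);A+=M;b+=M@o
    return np.linalg.solve(A,b)
def axes(): return R.from_rotvec(bot.get_state()["orientation"]).as_matrix()
E
python3 - <<'E'
from h import *
a=bot.capture("top");b=bot.capture("side")
cv2.imwrite("pics/top.png",a);cv2.imwrite("pics/side.png",b)
for c in("top","side"):
    for t in("press","hook_seat","knob","weight","grip","plunger"):
        for r in bot.masks_of(c,t)[:4]: print(c,t,round(r["score"],2),np.round(r["xy"]),r["region"].sum())
print(axes().round(3)); s=bot.get_state(); print(s["clock"],s["tool_pos"])
E
```

```text
top press 0.83 [254. 173.] 4289
top hook_seat 0.94 [255. 171.] 438
top hook_seat 0.38 [284. 171.] 160
top knob 0.75 [284. 172.] 146
top weight 0.76 [151. 232.] 441
top weight 0.68 [105. 248.] 577
top weight 0.55 [152. 265.] 246
top weight 0.48 [188. 226.] 199
top grip 0.87 [106. 244.] 659
top grip 0.84 [150. 262.] 291
top grip 0.75 [152. 230.] 452
top grip 0.49 [190. 226.] 197
top plunger 0.68 [287. 170.] 179
side press 0.84 [281. 212.] 3572
side hook_seat 0.88 [267. 186.] 360
side knob 0.47 [282. 197.] 127
side weight 0.9 [200. 167.] 409
side weight 0.86 [182. 151.] 377
side weight 0.66 [212. 188.] 315
side weight 0.56 [176. 172.] 295
side grip 0.8 [210. 184.] 272
side grip 0.65 [196. 162.] 402
side grip 0.59 [182. 151.] 370
side grip 0.54 [177. 174.] 237
side plunger 0.46 [286. 193.] 122
side plunger 0.28 [261. 271.] 1137
[[ 0.     0.23   0.973]
 [ 0.     0.973 -0.23 ]
 [-1.     0.     0.   ]]
0.7 [0.14360907 0.60829253 0.23135567]
```

View pics/top.png

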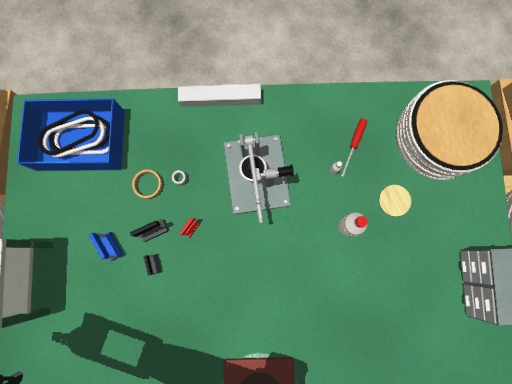

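View pics/side.png

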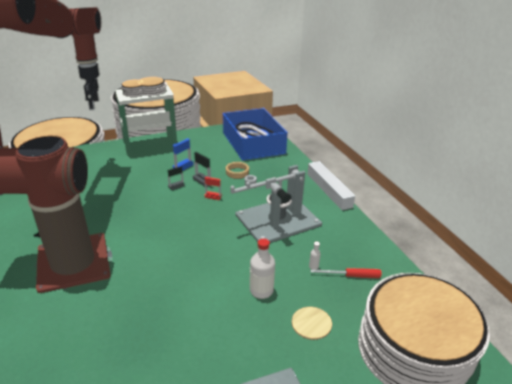

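The top view shows the press with its hook end at about (262,218), knob at (286,171), and plate corners near (225,142), (281,136), (290,206) and (234,213). The larger black weight is at (152,230) and the smaller black one at (152,265). The side view agrees: large black weight at (202,167), small one at (176,177).

```bash
python3 - <<'E'
from h import *
for p in [(225,142),(281,136),(290,206),(234,213)]: print("plate",onz("top",p,.015).round(3))
print("armend",onz("top",(262,220),.154).round(3),"knob",onz("top",(286,171),.154).round(3), "hinge",onz("top",(250,137),.175).round(3))
bot.capture("top")
for r in bot.masks_of("top","grip")[:4]:
    m=r["region"].astype(np.uint8); q=cv2.minAreaRect(cv2.findNonZero(m)); b=cv2.boxPoints(q)
    print(r["xy"],onz("top",r["xy"],.1).round(3),q,[onz("top",x,.1)[:2].round(3) for x in b])
k=bot.get_calibration("wrist");T=np.array(k["cam_to_world"]);print(T.round(3),np.array(k["intrinsics"]).round(0))
s=bot.get_state();print((axes().T@(T[:3,3]-s["tool_pos"])).round(3))
E
```

```text
plate [0.757 0.085 0.015]
plate [ 0.771 -0.091  0.015]
plate [ 0.548 -0.11   0.015]
plate [0.532 0.061 0.015]
armend [ 0.496 -0.022  0.154] knob [ 0.628 -0.092  0.154] hinge [0.72  0.003 0.175]
[154.0, 229.5] [0.482 0.282 0.1  ] ((149.16094970703125, 231.1540985107422), (15.310708045959473, 35.421531677246094), 65.55604553222656) [array([0.478, 0.351]), array([0.518, 0.26 ]), array([0.478, 0.241]), array([0.439, 0.332])]
[107.4, 246.5] [0.438 0.415 0.1  ] ((105.5000228881836, 244.50003051757812), (33.541019439697266, 22.807893753051758), 63.43495178222656) [array([0.473, 0.472]), array([0.5  , 0.414]), array([0.415, 0.369]), array([0.388, 0.426])]
[151.6, 266.7] [0.379 0.288 0.1  ] ((151.3529510498047, 263.9117736816406), (19.887920379638672, 13.339459419250488), 75.96376037597656) [array([0.409, 0.314]), array([0.418, 0.278]), array([0.364, 0.264]), array([0.356, 0.3  ])]
[192.4, 225.0] [0.492 0.174 0.1  ] ((189.78001403808594, 227.4600067138672), (10.600000381469727, 19.799999237060547), 36.869895935058594) [array([0.473, 0.21 ]), array([0.517, 0.176]), array([0.498, 0.152]), array([0.454, 0.186])]
[[ 0.23   0.937  0.262  0.076]
 [ 0.973 -0.221 -0.062  0.623]
 [-0.     0.269 -0.963  0.374]
 [ 0.     0.     0.     1.   ]] [[265.   0. 255.]
 [  0. 265. 187.]
 [  0.   0.   1.]]
[-0.142 -0.001 -0.069]
```

Emit:
{"api": "carry_out", "payload": {
  "rows": [
    [[-2,-23.2,40],54],
    [[-2,-23.2,40],54],
    [[-2,-23.2,40],54],
    [[-2,-23.2,40],54],
    [[-2,-23.2,40],54],
    [[-2,-23.2,40],54],
    [[-2,-23.2,40],54],
    [[-2,-23.2,40],54],
    [[-2,-23.2,40],54],
    [[-2,-23.2,40],54]
  ],
  "jaw": 6
}}

```text
clock: 1.8
tool_pos: [0.4828, 0.287, 0.2518]
orientation: [0.916, 1.367, -0.915]
wrist_force: [-0.4, 0.9, 0.3]
width: 0.06
```

```bash
cat > look.py <<'E'
from h import *
import sys
cv2.imwrite("pics/"+sys.argv[1]+".png",cv2.resize(bot.capture("wrist"),None,fx=1.5,fy=1.5))
for t in sys.argv[2:]:
    for r in bot.masks_of("wrist",t)[:3]:
        q=cv2.minAreaRect(cv2.findNonZero(r["region"].astype(np.uint8)))
        print(t,round(r["score"],2),np.round(r["xy"]),cv2.boxPoints(q).round(0).tolist())
s=bot.get_state();print(s["clock"],s["tool_pos"].round(4),s["width"],s["joint_positions"].round(2),s["wrist_force"].round(2));print(axes().round(3))
E
python3 look.py w1 weight grip grip_under
```

```text
weight 0.92 [189. 119.] [[158.0, 125.0], [161.0, 104.0], [218.0, 114.0], [214.0, 134.0]]
weight 0.79 [239. 224.] [[214.0, 209.0], [237.0, 195.0], [265.0, 241.0], [241.0, 255.0]]
weight 0.78 [274.  34.] [[235.0, 14.0], [317.0, 3.0], [323.0, 53.0], [241.0, 63.0]]
grip 0.98 [240. 224.] [[214.0, 210.0], [236.0, 197.0], [263.0, 240.0], [242.0, 254.0]]
grip 0.97 [274.  32.] [[235.0, 14.0], [317.0, 3.0], [324.0, 53.0], [241.0, 64.0]]
grip 0.64 [193. 121.] [[157.0, 126.0], [160.0, 104.0], [218.0, 113.0], [215.0, 135.0]]
grip_under 0.92 [265. 149.] [[249.0, 119.0], [277.0, 119.0], [277.0, 194.0], [249.0, 194.0]]
grip_under 0.8 [193. 119.] [[157.0, 125.0], [160.0, 104.0], [218.0, 113.0], [215.0, 134.0]]
grip_under 0.68 [273.  33.] [[235.0, 14.0], [317.0, 4.0], [323.0, 53.0], [242.0, 63.0]]
2.0 [0.4789 0.2912 0.2511] 0.05992964576578508 [0.41 0.05 1.67 0.   1.42 0.01] [-0.39 -0.08  0.01]
[[-0.001  0.922  0.386]
 [ 0.     0.386 -0.922]
 [-1.    -0.001 -0.001]]
```

View pics/w1.png

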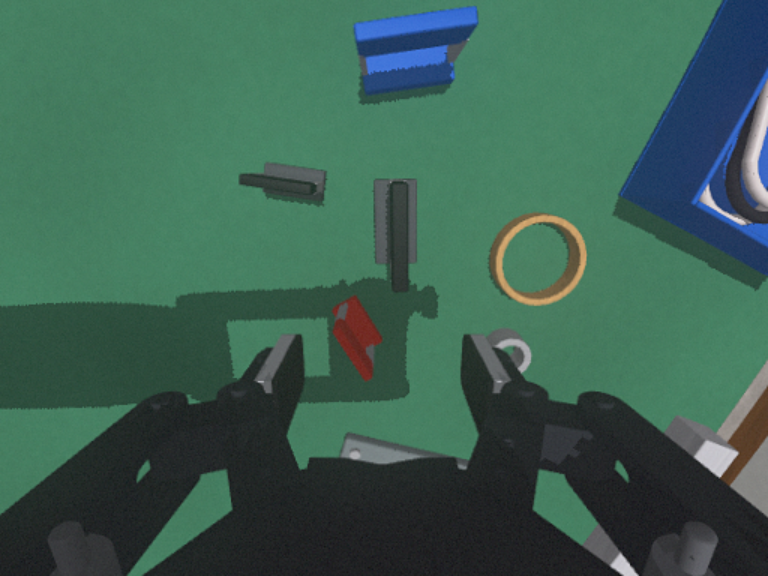

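The wrist view shows the large black weight with its bar top running from (400,180) to (401,290) in the enlarged picture, already parallel to the fingers' plane. The small black one is at (285,180), the red at (357,335) and the blue at (415,50).

```bash
python3 - <<'E'
from h import *
a=onz("wrist",(400/1.5,180/1.5),.112);b=onz("wrist",(400.5/1.5,291/1.5),.112)
s=bot.get_state();print(a,b,np.linalg.norm(a-b))
print("tool cm",(axes().T@((a+b)/2-s["tool_pos"])*100).round(2), "dir",(axes().T@(b-a)).round(3))
# check in other views
for c in("top","side"): print(c,proj(c,[a,b]).round(0).tolist())
E
```

```text
[0.46540141 0.35216362 0.112     ] [0.49743549 0.27894752 0.112     ] 0.07991733197702335
tool cm [13.91  1.19 -2.14] dir [-0.     0.001  0.08 ]
top [[128.0, 236.0], [154.0, 224.0]]
side [[192.0, 151.0], [206.0, 158.0]]
```

Emit:
{"api": "carry_out", "payload": {
  "rows": [
    [[4,1.2,-2.1],0],
    [[8,1.2,-2.1],0],
    [[11,1.2,-2.1],0],
    [[13.5,1.2,-2.1],0],
    [[15.9,1.2,-2.1],0],
    [[15.9,1.2,-2.1],0],
    [[15.9,1.2,-2.1],0]
  ],
  "jaw": 6
}}

```text
clock: 2.7
tool_pos: [0.4813, 0.3158, 0.0924]
orientation: [0.91, 1.373, -0.911]
wrist_force: [0.2, 0.9, 0.3]
width: 0.0604
```

Emit:
{"api": "carry_out", "payload": {
  "rows": [
    [[0,0,0],0],
    [[0,0,0],0],
    [[0,0,0],0],
    [[0,0,0],0],
    [[0,0,0],0],
    [[0,0,0],0],
    [[0,0,0],0],
    [[0,0,0],0]
  ],
  "jaw": 0
}}

```text
clock: 3.5
tool_pos: [0.4837, 0.3152, 0.0936]
orientation: [0.914, 1.37, -0.91]
wrist_force: [0.8, 1.1, 5.2]
width: 0.0107
```

```bash
python3 look.py w2
```

```text
3.55 [0.4837 0.3152 0.0937] 0.01037610745023821 [0.44 0.24 1.77 0.   1.12 0.04] [2.11 0.72 5.86]
[[ 0.002  0.922  0.386]
 [ 0.001  0.386 -0.922]
 [-1.     0.003 -0.   ]]
```

View pics/w2.png

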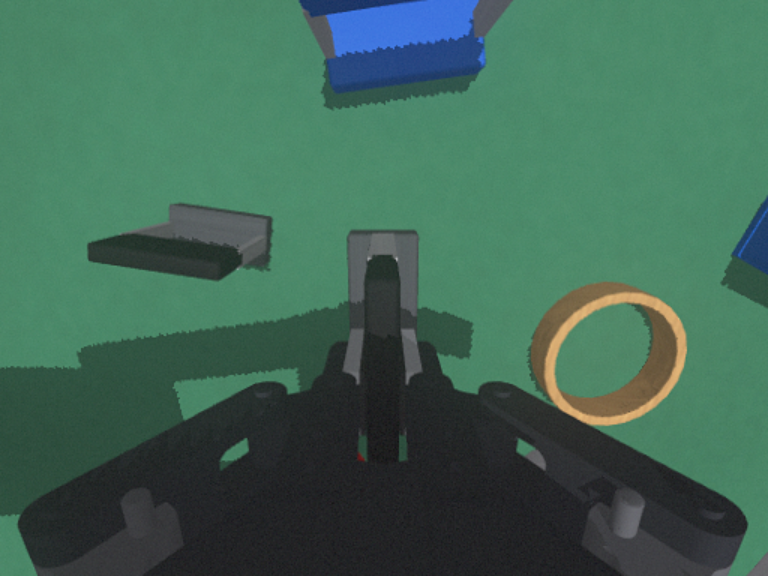

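The bar sits centrally between the pads: bar end at (382,262), fingers on both sides, width about 10 mm. Next I lift and carry it to in front of the hook.

Emit:
{"api": "carry_out", "payload": {
  "rows": [
    [[-4,0,0],0],
    [[-8,0,0],0],
    [[-13,0,0],0],
    [[-13,-3,5],3],
    [[-13,-6,10],6],
    [[-13,-9,15],9],
    [[-13,-12,20],12],
    [[-13,-15,25],15],
    [[-13,-18.3,29.7],17],
    [[-13,-18.3,29.7],17]
  ]
}}

```text
clock: 4.55
tool_pos: [0.4262, -0.0316, 0.2206]
orientation: [1.135, 1.257, -1.138]
wrist_force: [1.5, -0.2, -6.3]
width: 0.0106
```

```bash
python3 look.py w3 hook_seat knob press_arm weight; python3 - <<'E'
from h import *
T=bot.capture("top");S=bot.capture("side")
o=np.zeros((550,800,3),np.uint8)
o[:400,:400]=cv2.resize(T[100:250,190:340],(400,400)); o[:400,400:]=cv2.resize(S[120:270,190:340],(400,400)); cv2.imwrite("pics/ts.png",o[:400])
E
```

```text
hook_seat 0.86 [462. 191.] [[331.0, 162.0], [511.0, 162.0], [511.0, 212.0], [331.0, 212.0]]
knob 0.96 [462. 276.] [[436.0, 301.0], [451.0, 206.0], [490.0, 213.0], [475.0, 307.0]]
press_arm 0.75 [461. 191.] [[330.0, 159.0], [511.0, 159.0], [511.0, 212.0], [330.0, 212.0]]
weight 0.57 [254. 205.] [[232.0, 145.0], [280.0, 145.0], [280.0, 308.0], [232.0, 308.0]]
4.8 [ 0.4274 -0.0301  0.221 ] 0.010481626631216278 [-0.26 -0.26  2.02  0.    1.39 -0.35] [-0.07 -0.17 -6.74]
[[-0.003  0.995  0.098]
 [ 0.001  0.098 -0.995]
 [-1.    -0.003 -0.002]]
```

View pics/w3.png

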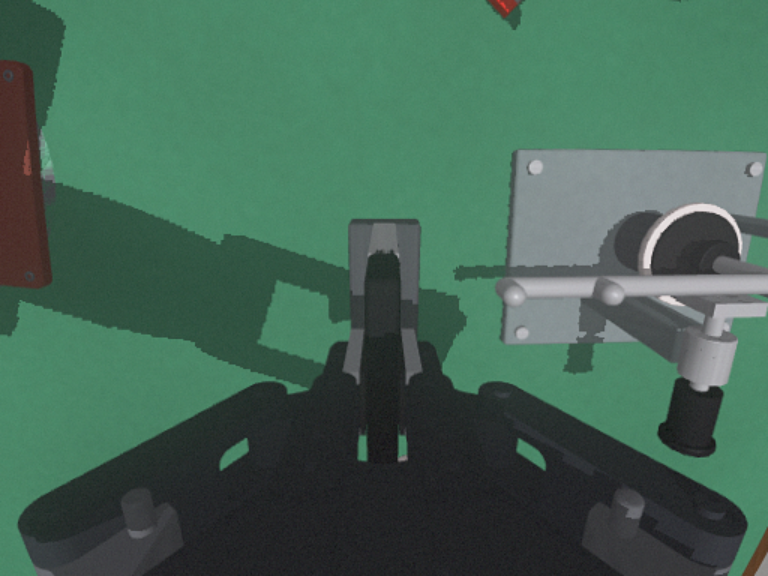

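View pics/ts.png

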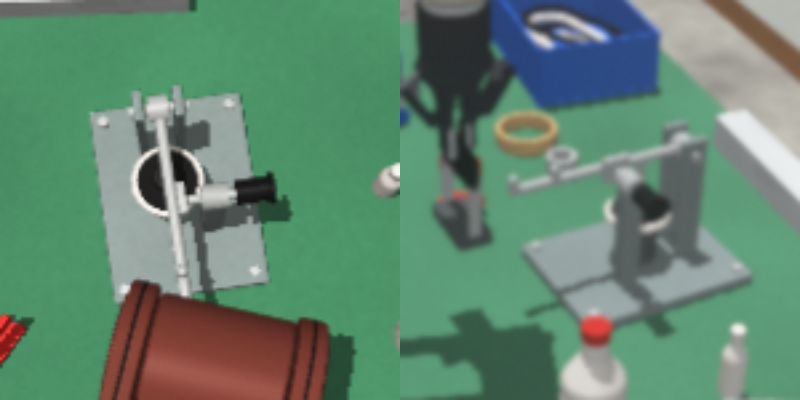

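The wrist view shows the arm with peg tops at about (514,291) and (610,290) enlarged, and the knob at (695,405). The plate edges are parallel to the image axes, so the yaw is right. The top and side crops show the weight held in front of the hook end, with the plunger still seated.

```bash
python3 - <<'E'
from h import *
s=bot.get_state();A=axes()
f=lambda p:(A.T@(p-s["tool_pos"])*100).round(2)
p1=onz("wrist",(514/1.5,291/1.5),.172);p2=onz("wrist",(611/1.5,291/1.5),.172)
print(p1,p2,np.linalg.norm(p1-p2),f(p1),f(p2),f((p1+p2)/2))
k=onz("wrist",(695/1.5,403/1.5),.167);print("knob",k,f(k))
for p in [(517,150),(766,152),(503,344)]: print(f(onz("wrist",(p[0]/1.5,p[1]/1.5),.015)))
q=onz("wrist",(760/1.5,285/1.5),.160);print("arm",f(q))
print(proj("top",[p1,p2,k]).round(1),proj("side",[p1,p2,k]).round(1))
# held bar end top
print("bar end",f(onz("wrist",(382/1.5,256/1.5),s["tool_pos"][2]+.02)))
E
```

```text
[ 0.4925389  -0.01369006  0.172     ] [ 0.54303235 -0.00862297  0.172     ] 0.050747058733768585 [ 4.93  6.59 -0.87] [ 4.92 11.67 -0.86] [ 4.93  9.13 -0.86]
knob [ 0.61672086 -0.07227306  0.167     ] [ 5.4  18.36  6.21]
[20.63 11.28 -8.47]
[20.59 34.05 -8.91]
[20.61 11.49  9.28]
arm [ 6.1  21.28 -0.83]
[[258.7 220.8]
 [256.3 201.8]
 [279.2 174.2]] [[230.9 185. ]
 [246.2 181.2]
 [277.1 188.9]]
bar end [-2.   -0.1  -4.15]
```

Emit:
{"api": "carry_out", "payload": {
  "rows": [
    [[1.2,0,-0.7],0],
    [[1.2,0,-0.7],0],
    [[1.2,2,-0.7],0],
    [[1.2,4,-0.7],0],
    [[1.2,6,-0.7],0],
    [[1.2,8,-0.7],0],
    [[1.2,9.3,-0.7],0],
    [[1.2,9.3,-0.7],0],
    [[1.2,9.3,-0.7],0]
  ]
}}

```text
clock: 5.8
tool_pos: [0.5196, -0.0129, 0.2095]
orientation: [1.133, 1.257, -1.136]
wrist_force: [0.2, -0.2, -6.0]
width: 0.0104
```

```bash
python3 look.py w4
```

```text
5.85 [ 0.5194 -0.0131  0.2096] 0.010820729612533069 [-0.18 -0.01  1.82 -0.    1.34 -0.28] [-0.98  0.11 -4.72]
[[-0.002  0.995  0.101]
 [ 0.     0.101 -0.995]
 [-1.    -0.002 -0.   ]]
```

View pics/w4.png

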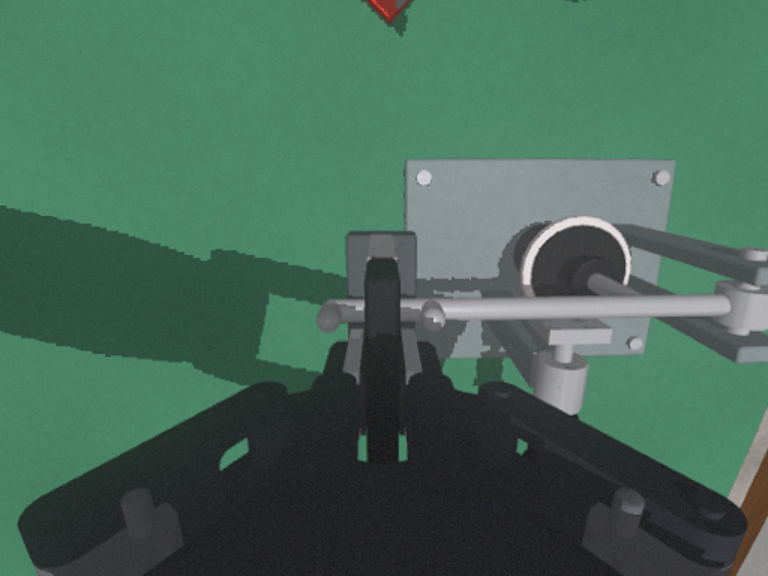

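The grip bar at column 382 is centred between the pegs at (330,315) and (432,315). I still need to check the offset along the bar.

```bash
python3 - <<'E'
from h import *
s=bot.get_state();A=axes();z=s["tool_pos"][2]
f=lambda p:(A.T@(p-s["tool_pos"])*100).round(2)
for p,h in [((330,315),.172),((432,315),.172),((600,307),.160),((382,256),z+.018),((382,232),z-.092+.018),((565,378),.18),((735,305),.16)]: print(f(onz("wrist",(p[0]/1.5,p[1]/1.5),h)))
E
```

```text
[ 3.76 -2.61 -0.02]
[ 3.75  2.3  -0.02]
[4.940e+00 1.122e+01 1.000e-02]
[-1.8  -0.1  -4.11]
[ 7.4  -0.11 -3.49]
[2.94 8.86 2.98]
[ 4.92 18.82 -0.06]
```

Emit:
{"api": "carry_out", "payload": {
  "rows": [
    [[1,0,0],0],
    [[2,0,0],0],
    [[2.4,0,0],0],
    [[2.7,0,0],0],
    [[2.7,0,0],0]
  ]
}}

```text
clock: 6.35
tool_pos: [0.5198, -0.0138, 0.1826]
orientation: [1.135, 1.256, -1.136]
wrist_force: [0.3, 0.3, -6.7]
width: 0.0107
```

Emit:
{"api": "carry_out", "payload": {
  "rows": [
    [[0.3,0,0],0],
    [[0.3,0,0],0]
  ]
}}

```text
clock: 6.55
tool_pos: [0.5205, -0.0139, 0.1804]
orientation: [1.136, 1.254, -1.135]
wrist_force: [-0.1, -0.2, -4.0]
width: 0.0107
```

Emit:
{"api": "carry_out", "payload": {
  "rows": [
    [[0.2,0,0],0],
    [[0.2,0,0],0]
  ]
}}

```text
clock: 6.75
tool_pos: [0.5207, -0.0139, 0.179]
orientation: [1.136, 1.254, -1.135]
wrist_force: [-0.6, -1.7, -1.2]
width: 0.0106
```

Emit:
{"api": "carry_out", "payload": {
  "rows": [
    [[0.15,0,0],0],
    [[0.15,0,0],0]
  ]
}}

```text
clock: 6.95
tool_pos: [0.5208, -0.0139, 0.1781]
orientation: [1.136, 1.254, -1.135]
wrist_force: [-3.7, 0.5, 3.5]
width: 0.0108
```

Emit:
{"api": "carry_out", "payload": {
  "rows": [
    [[0,0,0],0],
    [[0,0,0],0],
    [[0,0,0],0],
    [[0,0,0],0]
  ],
  "jaw": 3
}}

```text
clock: 7.35
tool_pos: [0.5204, -0.0138, 0.1768]
orientation: [1.135, 1.255, -1.135]
wrist_force: [0.4, -0.2, 0.5]
width: 0.0301
```

Emit:
{"api": "carry_out", "payload": {
  "rows": [
    [[-1,0,0],0],
    [[-3,0,0],0],
    [[-6,0,0],0],
    [[-10,0,0],0],
    [[-10,0,4],0],
    [[-10,3,8],0],
    [[-10,6,8],0],
    [[-10,8,8],0],
    [[-10,8,8],0],
    [[-10,8,8],0]
  ]
}}

```text
clock: 8.35
tool_pos: [0.6076, -0.0854, 0.2768]
orientation: [1.135, 1.256, -1.136]
wrist_force: [-0.6, 0.6, 0.6]
width: 0.0302
```

```bash
python3 look.py w5 knob grip
```

```text
knob 0.91 [276. 184.] [[259.0, 117.0], [289.0, 117.0], [289.0, 210.0], [259.0, 210.0]]
grip 0.78 [171. 105.] [[145.0, 60.0], [202.0, 54.0], [211.0, 153.0], [154.0, 158.0]]
8.5 [ 0.6072 -0.0852  0.2772] 0.03010036485793714 [-0.27  0.17  1.5  -0.    1.47 -0.37] [-0.87 -0.56 -0.29]
[[-0.     0.995  0.1  ]
 [-0.     0.1   -0.995]
 [-1.    -0.     0.   ]]
```

View pics/w5.png

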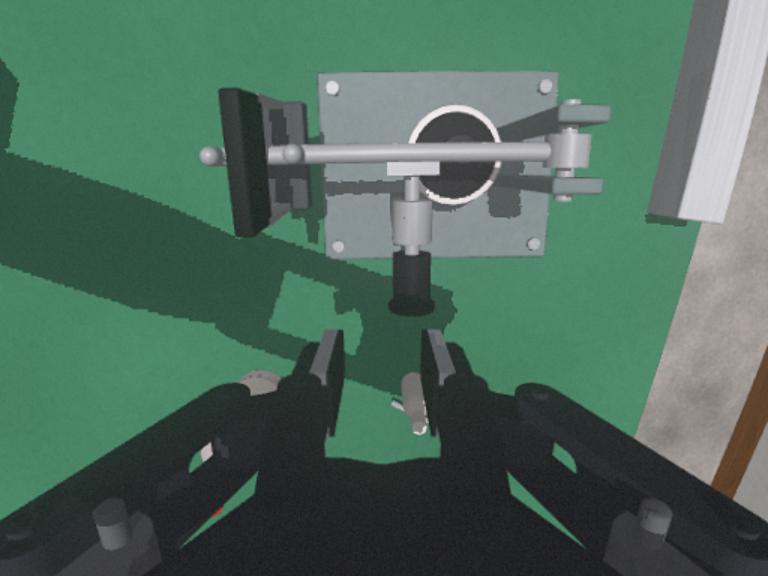

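The wrist view shows the weight hanging with its bar at (243,160), between the pegs at (210,156) and (291,154), and the arm still level. The knob barrel spans columns 393–431 and rows 250–298, with the lip down to 313.

```bash
python3 - <<'E'
from h import *
s=bot.get_state();A=axes()
f=lambda p:(A.T@(p-s["tool_pos"])*100).round(2)
for n,p,h in [("L",(393,275),.154),("R",(431,275),.154),("inner",(412,252),.165),("lip in",(412,297),.167),("lip L",(389,304),.154),("lip R",(434,304),.154),("lip out",(411,314),.154),("armz",(480,152),.16),("hinge",(569,152),.17)]: print(n,f(onz("wrist",(p[0]/1.5,p[1]/1.5),h)))
E
```

```text
L [12.32  0.65  0.25]
R [12.32  3.28  0.25]
inner [11.22  1.85 -1.59]
lip in [11.02  1.9   1.42]
lip L [12.32  0.39  2.36]
lip R [12.32  3.56  2.37]
lip out [12.32  1.95  3.12]
armz [11.72  6.04 -7.89]
hinge [10.72 11.27 -7.92]
```

Emit:
{"api": "carry_out", "payload": {
  "rows": [
    [[0,1.9,0.3],0],
    [[4,1.9,0.3],0],
    [[8,1.9,0.3],0],
    [[11,1.9,0.3],0],
    [[13,1.9,0.3],0],
    [[14.4,1.9,0.3],0],
    [[14.4,1.9,0.3],0],
    [[14.4,1.9,0.3],0]
  ],
  "jaw": 5.5
}}

```text
clock: 9.3
tool_pos: [0.6274, -0.0866, 0.1339]
orientation: [1.136, 1.254, -1.135]
wrist_force: [0.4, -1.1, 0.6]
width: 0.0548
```

Emit:
{"api": "carry_out", "payload": {
  "rows": [
    [[0,0,0],0],
    [[0,0,0],0],
    [[0,0,0],0],
    [[0,0,0],0],
    [[0,0,0],0],
    [[0,0,0],0]
  ],
  "jaw": 0
}}

```text
clock: 9.9
tool_pos: [0.6279, -0.0868, 0.1348]
orientation: [1.135, 1.253, -1.134]
wrist_force: [-2.4, -0.3, 6.1]
width: 0.0245
```

```bash
python3 look.py w6
```

```text
9.95 [ 0.6279 -0.0868  0.1347] 0.024465308090631827 [-0.26  0.32  1.59 -0.    1.23 -0.36] [-1.29 -0.58  7.05]
[[ 0.002  0.995  0.1  ]
 [-0.001  0.1   -0.995]
 [-1.     0.002  0.001]]
```

View pics/w6.png

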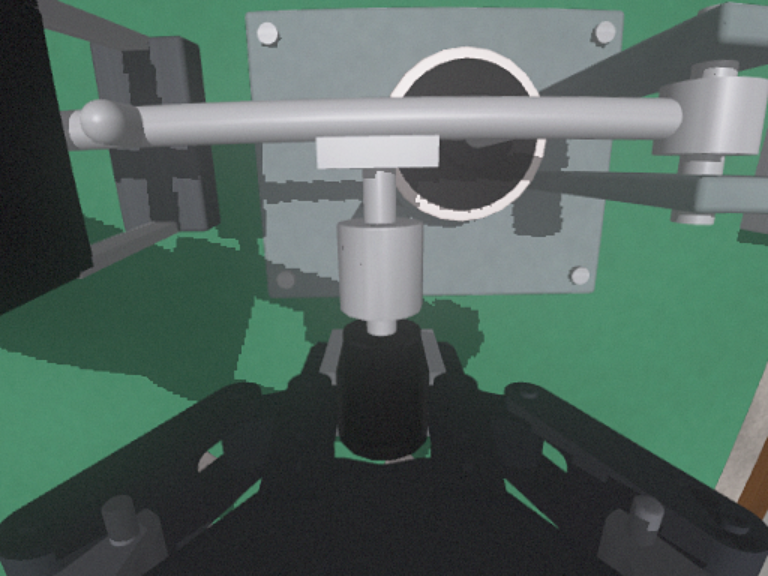

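The knob at (382,390) is held between both pads at 24.5 mm width, and the plunger is still seated. Next is the pull.

Emit:
{"api": "carry_out", "payload": {
  "rows": [
    [[0,0,0.5],0],
    [[0,0,1.0],0],
    [[0,0,1.5],0],
    [[0,0,2.0],0],
    [[0,0,2.0],0]
  ]
}}

```text
clock: 10.45
tool_pos: [0.6299, -0.1045, 0.1348]
orientation: [1.138, 1.256, -1.132]
wrist_force: [-2.1, 10.4, 8.0]
width: 0.0242
```

Emit:
{"api": "carry_out", "payload": {
  "rows": [
    [[0,0,0.2],0],
    [[0,0,0.2],0]
  ]
}}

```text
clock: 10.65
tool_pos: [0.6301, -0.106, 0.1348]
orientation: [1.138, 1.256, -1.132]
wrist_force: [-1.6, 9.5, 8.1]
width: 0.0242
```

Emit:
{"api": "carry_out", "payload": {
  "rows": [
    [[0,0,0.1],0],
    [[0,0,0.1],0]
  ]
}}

```text
clock: 10.85
tool_pos: [0.6302, -0.1068, 0.1348]
orientation: [1.138, 1.256, -1.131]
wrist_force: [-2.4, 9.8, 7.5]
width: 0.0245
```

Emit:
{"api": "carry_out", "payload": {
  "rows": [
    [[0,0,0.2],0],
    [[0,0,0.2],0]
  ]
}}

```text
clock: 11.05
tool_pos: [0.6304, -0.1086, 0.1348]
orientation: [1.138, 1.256, -1.131]
wrist_force: [-2.6, 10.5, 8.2]
width: 0.0244
```

Emit:
{"api": "carry_out", "payload": {
  "rows": [
    [[0,0,0.2],0],
    [[0,0,0.2],0],
    [[0,0,0.2],0]
  ]
}}

```text
clock: 11.35
tool_pos: [0.6304, -0.1087, 0.1347]
orientation: [1.139, 1.259, -1.13]
wrist_force: [-3.5, 16.0, 9.3]
width: 0.0244
```

Emit:
{"api": "carry_out", "payload": {
  "rows": [
    [[0,0,0.05],0],
    [[0,0,0.05],0],
    [[0,0,0.05],0],
    [[0,0,0.05],0],
    [[0,0,0.05],0],
    [[0,0,0.05],0],
    [[0,0,0.05],0],
    [[0,0,0.05],0],
    [[0,0,0.05],0],
    [[0,0,0.05],0]
  ]
}}

```text
clock: 12.35
tool_pos: [0.6304, -0.1087, 0.1347]
orientation: [1.14, 1.26, -1.13]
wrist_force: [-3.4, 17.1, 10.5]
width: 0.0243
```

```bash
python3 look.py w7; python3 - <<'E'
from h import *
S=bot.capture("side");w=cv2.imread("pics/w7.png")
o=np.hstack([cv2.resize(w,(440,330)),cv2.resize(S[130:250,200:330],(357,330))]);cv2.imwrite("pics/fin.png",o)
E
```

```text
12.4 [ 0.6304 -0.1087  0.1347] 0.024251025643709102 [-0.3   0.34  1.57  0.01  1.23 -0.4 ] [-3.66 17.94 10.16]
[[ 0.001  0.995  0.102]
 [ 0.007  0.102 -0.995]
 [-1.     0.002 -0.007]]
```

View pics/fin.png

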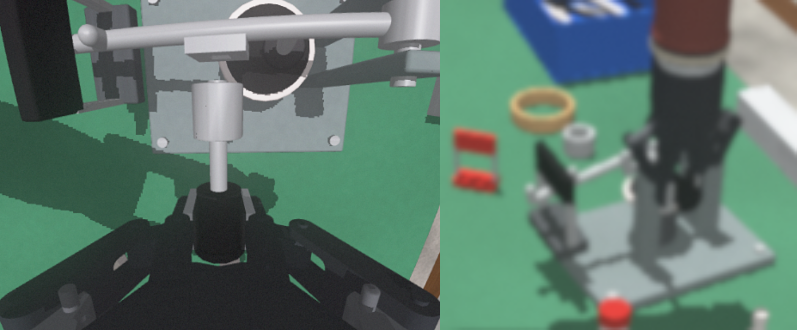

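```bash
python3 - <<'E'
from h import *
p=np.array([.4925,-.0137,.168]);print(proj("side",[p,p-[0,0,.038]]).round(1))
s=bot.get_state();print(s["clock"],s["wrist_force"].round(1)); print(bot.finish_job())
E
```

```text
[[230.9 186.1]
 [231.  196.8]]
12.45 [-3.2 17.2 10. ]
the job is handed in; nothing more can be done
None
```

I hung the larger black weight on the hook and let go of it while the plunger still locked the arm. I then pulled the plunger fully back and handed the job in at 12.45 s, still holding it back.

- **Weight:** After release, the wrist picture showed its handle between the two pegs with the arm still level. In the final pictures it was still on the hook.
- **Plunger:** It moved 22.0 mm and then stopped. The pull rose from about 10.5 N to 17 N with no further movement, so it is against the hard stop. The knob was held at 24 mm opening and did not slip.
- **Arm down:** In the side view the hook end moved down about 13 px. The expected 35–38 mm drop comes to about 11 px, so the arm is down on the seal.
- **Other checks:** No bystander was approached. The largest wrist force component I read was about 18 N.
- **Disagreements:**
  - The base plate turned out to sit about 4 cm off the press origin, so I took positions from the arm, pegs and knob instead.
  - The peg spacing measured 49–51 mm against the stated 52 mm, which was within the tolerance of the fit.

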